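# Unclip a filter cartridge and post it into the return box

### The job

Take the spent filter cartridge out of its bay: pinch its two sprung side tabs together so that their catches let go, and lift it out. Carry it to the return box, push it down through the two sprung flaps in the lid while still holding it, then let it drop inside so that the flaps spring shut behind it. Leave the things standing by where they are.

Things in the scene. Friction and masses are not known exactly. Their poses are not given: they have to be found in the camera images.
- cartridge_centre (a point): Centre of the white filter cartridge (about 0.3 kg, upright, 85 mm tall), 42.5 mm above its underside. Its block is 70 mm (x) by 54 mm (y) by 50 mm tall; on it a neck 40 (x) by 28 (y) rises to 84 mm. Clipped in the bay it cannot be lifted until both tabs are pressed in 6 mm or more; pinched fully and held so, it lifts straight out. The same after half a turn.
- tab_pads (a point): Point midway between the upper pads of the cartridge's two upright grey tabs, on its +y and -y sides beside the neck, 68 mm above the underside. Pads: 26 mm wide (x), 17 mm up and down from this point, their outer faces 58 mm apart (y) when free, 42 mm fully pinched. Below, in the block's recesses, each tab has a barb (24 to 34 mm above the underside), 68 mm over both when free.
- tab_a (a joint): Sprung tab on the cartridge's +y side: 0 free, 0.008 m fully pressed in towards the middle. About 3 N starts it moving, 7 N presses it home; it springs back by itself.
- tab_b (a joint): The same tab on the cartridge's -y side: 0 free, 0.008 m fully pressed in.
- bay_rim (a point): Centre of the mouth of the fixed grey bay that holds the cartridge, on its rim, 54 mm above the worktop; axes as the clipped-in cartridge's. Walls 90 (x) by 82 mm (y) outside, base plate 150 by 112 by 8 mm, hose stubs at the x ends. The cartridge stands on the plate with 2 mm play; its block top is 4 mm, its tab tops 39 mm above the rim. It is clear of the bay once its underside is above the rim.
- box_opening (a point): Centre of the opening in the lid of the fixed return box, level with the lid's top, 155 mm above the worktop. Opening 104 mm (x) by 100 mm (y); box 150 by 150 mm, grey, clear front at -x, empty, floor 4 mm. With the cartridge's x along this x (either way) there are 17 mm to spare at each x side. Pushing down takes about 5 N at first; let go with its underside about 50 mm below the lid, it drops.
- flap_a (a joint): Steel flap, 51 mm long (x) by 98 mm (y), hinged on the +x edge of the opening and meeting the other in the middle: 0 shut, grows as it is pushed down, 1.45 rad hanging; sprung shut, cannot swing up.
- flap_b (a joint): The same flap on the -x edge of the opening: 0 shut, grows as it is pushed down, 1.45 rad hanging; sprung shut.
- die: Plain black cylindrical die standing upright, 41 mm across, 72 mm tall, origin under its centre. Leave it alone.
- rust_block: Flat rusty steel block, 58 by 84 mm, 17 mm tall, origin under its centre. Leave it alone.
- screwdriver: Screwdriver lying along its y, 184 mm long, 25 mm tall, origin under its centre. Leave it alone.
There are look-alikes about, which are no part of the job. What is meant by the part that bears cartridge_centre is not purple, and is the smaller of those in its own colour.

How it is judged:
By the outcome, as a careful person would: the job done as asked, in the order asked, and still so for the second after the job is handed in, with the robot touching nothing.
It also fails if it takes over 43 s, if anything falls off the work surface, if the arm or the gripper's body presses on something with over 40 N, if the wrist force passes 120 N, or if a joint passes its speed limit or range.

### The arm

A 6-joint arm with a two-finger parallel gripper is mounted at the origin on a cart in front of the work surface, level with it; the furniture and walls round the work are solid. World frame = base frame: x ahead of the robot, y to its left, z up, the work surface at z = 0. Lengths are in m, angles in rad, forces in N, time in s.
With the tool pointing down it reaches from about 0.35 to 0.8 m from the base axis. Payload 7.3 kg.
Tool frame: the origin (TCP) lies at the very end of the fingers, on their centre line; the grasp point (between the pads) lies grasp_offset behind it (grasp_offset is the distance from the TCP to the grasp point, in m); z points along the fingers, y is the direction in which the jaws open and shut (so a half turn about z gives the same grasp; the last joint's range is limited). The gripper opens to 85 mm and grips with 20 to 120 N. Pads are 22 mm wide; open, the fingers measure 114 mm over their backs; the gripper's body (76 mm by 85 mm) begins 54 mm behind the grasp point. The pads swing forward as they close: fully open they stand 13 mm farther back than shut.
Start: joints at [-1.469, 0.342, 1.524, -0, 1.275, -0.146], TCP at [0.129, -0.509, 0.231] pointing down, gripper open.
Joint ranges: [-2.53, 2.53], [-0.77, 2.02], [0.04, 2.7], [-1, 4.14], [0.28, 2.66], [-3.11, 3.11]. Speed limits (rad/s): [2.57, 2.57, 3.14, 3.14, 3.14, 3.14].

### API

Orientations are given as a unit quaternion [w, x, y, z].
In Python, from bench import * gives the robot as it stands.
- The arm moves only by the tool jog_arm, never from a script. Its argument "rows" is text: rows parted by semicolons, each of 5 numbers parted by spaces: the shift along the tool's x, y, z in mm, then the turn about the tool's z in rad, then the opening in per cent of the stroke, from 0 (shut) to 100 (fully open). In form: tx ty tz twist jaw; .... A call has 1 to 8 rows; each row is the pose to reach, as a shift and turn from the pose measured when the call began, along the tool's axes at that moment; what a row does not reach only later rows make up. A row lasts 1/8 s, in which the tool goes at most 62.5 mm and 10.7 degrees, less where a joint would pass 70% of its speed; a pose out of reach is approached as far as the arm can. A call with a gripper value outside its range is refused whole. The fingers move at their own pace and stop on an object; "squeeze" is the grip in N (left out, the last holds). Time passes only in rows, so rows that repeat a pose let the fingers close. It gives the time, the measured TCP pose, the force and the opening at its end, in the units of the state.
- observe(): the state, without advancing time (a new reading comes with each control period).
- capture(name): name is "scene" or "top" or "wrist"; returns the picture (480x640x3 uint8, red, green, blue); there is no depth.
- camera_model(name): a dict with "mtx" (3x3 intrinsics, pixels), "R" (3x3) and "t" (3): a world point X has camera coordinates R X + t; the wrist camera has in their place "T_tool_cam" (4x4, takes a point from camera to tool coordinates, whose origin is the TCP and whose axes are the flange's). Camera axes: x right, y down, z forward; pixel columns grow to the right and rows downward; lengths in m; the calibration is good to about 2 mm. The wrist camera is an equidistant fisheye: a pixel r from the principal point sees the ray r / f radians off the axis. A picture is of the moment at which its call begins: read the wrist's pose just before it. camera_model takes no time and is no camera call.
- close_job(): hands the job in, once; it reports no verdict.
Trained networks look in the newest picture that a camera, given by its name, has taken for a name from the list of things; names that differ only in an ending like _2 or _b are one class to them, and where a whole thing is asked for, a point or a joint stands for the part that bears it (a point fixed in the world has none). Each returns a list of dicts, best first, with "p" (0 to 1); they miss things now and then, are a little off and sometimes report something else, mostly with a low value. They report only what shows in the picture. A call takes as long as a camera call. They do not tell look-alikes from the thing itself.
- silhouettes(camera, name): "region" (480x640 bool, what is visible of it) and "position" ([column, row] as shares, 0 to 1, of the picture: columns of its width, rows of its height, amid what is visible of it).
- pinpoint(camera, name): "position" ([column, row] as shares, 0 to 1, of the picture: columns of its width, rows of its height: a listed point, or the origin of a listed thing).
The state is a dict: "time_s": time; "q": joint angles; "joint_velocities": joint speeds; "joint_efforts": joint torques, N m; "ee_pos": TCP position; "ee_rot": TCP orientation; "ft_force": force on the tool from outside, world axes, zero at the start; "wrist_torque": the same for the moment, N m; "finger_gap": finger opening in m.
Only numpy, scipy, OpenCV 4.12 (cv2) and the standard library are available. Lean on these libraries where they do the work, as an engineer would, in place of code of your own. Each camera call takes 0.05 s, during which the arm holds its last target.

## Working session

There is one attempt and no reset: what is moved stays moved. The work goes in short steps, Python scripts to look and compute and a tool call to move; the robot and the scene stay as the last step left them, time stands still between calls to the robot, and variables do not carry over. Pictures are saved under pics/ and viewed, and the job is handed in when it is done.

Besides the shell and the picture viewer there is one more tool, called as name(argument=value, ...) on one line, values as JSON. jog_arm: Moves the arm, as the interface text tells. Its arguments: {"type":"object","properties":{"rows":{"type":"string"},"squeeze":{"type":"number"}},"required":["rows"]}

```bash
mkdir -p pics; ls; python3 - <<'E'
from bench import *
import cv2,numpy as np
s=observe()
for k in('time_s','ee_pos','ee_rot','finger_gap','ft_force'):print(k,s[k])
for n in('scene','top'):
    im=capture(n);cv2.imwrite(f'pics/{n}0.png',im[:,:,::-1])
    m=camera_model(n);print(n,{k:np.round(v,4).tolist() for k,v in m.items()})
    for o in('cartridge_centre','tab_pads','bay_rim','box_opening'):
        print(o,[(round(d['p'],2),(np.array(d['position'])*[640,480]).round(1).tolist()) for d in pinpoint(n,o)])
print(camera_model('wrist'))
E
```

```text
pics
time_s 0.0
ee_pos [ 0.12876415 -0.508554    0.23061474]
ee_rot [-7.71097696e-04  9.92332713e-01  1.23592846e-01  2.86624407e-05]
finger_gap 0.08560005992731708
ft_force [ 0.97715529  0.72803696 -0.35724589]
scene {'mtx': [[477.3576, 0.0, 325.1273], [0.0, 477.3576, 230.0055], [0.0, 0.0, 1.0]], 'R': [[0.6578, -0.7529, -0.0226], [-0.3295, -0.2607, -0.9074], [0.6773, 0.6043, -0.4196]], 't': [-0.3855, 0.2935, 1.1537]}
cartridge_centre [(0.72, [274.4, 202.5])]
tab_pads [(0.69, [273.0, 240.8]), (0.55, [278.7, 190.3])]
bay_rim [(0.89, [273.5, 246.2])]
box_opening [(0.82, [328.0, 245.8])]
top {'mtx': [[478.6109, 0.0, 315.2243], [0.0, 478.6109, 241.9731], [0.0, 0.0, 1.0]], 'R': [[0.0246, -0.9997, 0.008], [-0.9905, -0.0255, -0.135], [0.1351, -0.0046, -0.9908]], 't': [-0.0311, 0.5969, 1.1939]}
cartridge_centre [(0.88, [160.1, 180.9]), (0.83, [257.0, 286.3]), (0.58, [182.8, 304.9])]
tab_pads [(0.98, [154.9, 177.1]), (0.83, [255.2, 288.1]), (0.73, [180.8, 299.4])]
bay_rim []
box_opening [(0.97, [375.2, 297.5]), (0.35, [464.8, 250.5]), (0.26, [258.0, 284.8])]
{'mtx': array([[371.64829954,   0.        , 321.72823834],
       [  0.        , 371.64829954, 235.69445144],
       [  0.        ,   0.        ,   1.        ]]), 'T_tool_cam': array([[ 1.46336404e-04, -9.57160779e-01, -2.89556939e-01,
         7.33483314e-02],
       [ 9.99999955e-01,  6.44324311e-05,  2.92392240e-04,
         2.49913656e-04],
       [-2.61209527e-04, -2.89556969e-01,  9.57160746e-01,
        -1.43100406e-01],
       [ 0.00000000e+00,  0.00000000e+00,  0.00000000e+00,
         1.00000000e+00]])}
```

View pics/scene0.png

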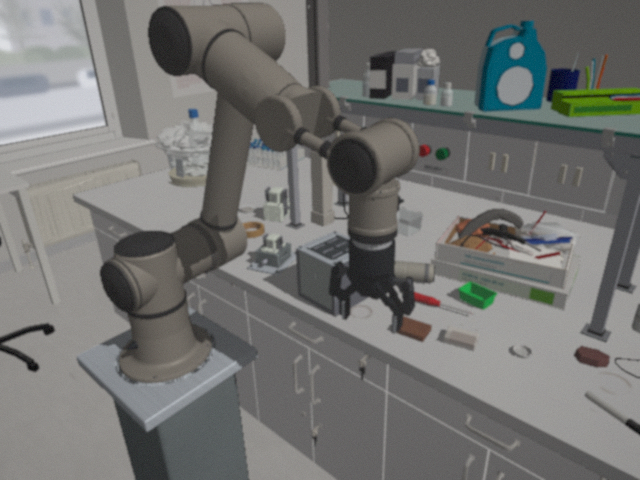

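View pics/top0.png

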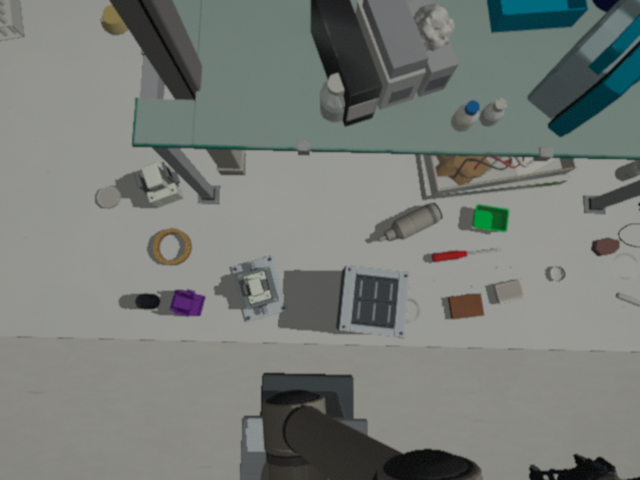

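Three candidates show in the top picture: white at (160,181), white in the bay at (257,286), and purple at (183,303). Purple is excluded, and the one in the bay looks like the smaller white one. I'll confirm that in an enlarged crop.

```bash
cat > h.py <<'E'
from bench import *
import cv2,numpy as np
from scipy.spatial.transform import Rotation as Ro
def ray2z(n,uv,z):
    m=camera_model(n);R=np.array(m['R']);t=np.array(m['t']);c=-R.T@t
    d=R.T@np.linalg.inv(m['mtx'])@np.array([uv[0],uv[1],1.]);return c+d*(z-c[2])/d[2]
def proj(n,X):
    m=camera_model(n);p=np.array(m['mtx'])@(np.array(m['R'])@np.array(X)+m['t']);return p[:2]/p[2]
def Rt(s): w,x,y,z=s['ee_rot'];return Ro.from_quat([x,y,z,w]).as_matrix()
def wproj(s,X):
    m=camera_model('wrist');T=np.eye(4);T[:3,:3]=Rt(s);T[:3,3]=s['ee_pos'];T=T@np.array(m['T_tool_cam'])
    p=np.linalg.inv(T)@np.append(X,1.);th=np.arctan2(np.hypot(p[0],p[1]),p[2]);K=m['mtx'];h=np.hypot(p[0],p[1])
    return np.array([K[0,2]+K[0,0]*th*p[0]/h,K[1,2]+K[0,0]*th*p[1]/h])
def wray2z(s,uv,z):
    m=camera_model('wrist');T=np.eye(4);T[:3,:3]=Rt(s);T[:3,3]=s['ee_pos'];T=T@np.array(m['T_tool_cam']);K=m['mtx']
    d=(np.array(uv)-[K[0,2],K[1,2]])/K[0,0];th=np.hypot(*d);v=np.append(np.sin(th)*d/th,np.cos(th))
    v=T[:3,:3]@v;c=T[:3,3];return c+v*(z-c[2])/v[2]
E
python3 - <<'E'
from h import *
im=cv2.imread('pics/top0.png')
a=cv2.resize(im[225:345,210:330],(600,600),interpolation=cv2.INTER_CUBIC)
cv2.imwrite('pics/bay.png',a)
b=cv2.resize(im[140:340,100:430],None,fx=2.4,fy=2.4,interpolation=cv2.INTER_CUBIC);cv2.imwrite('pics/cands.png',b)
print('cart',ray2z('top',(257,286.3),.0505),ray2z('top',(255.2,288.1),.076))
print('scene',ray2z('scene',(273,240.8),.076),ray2z('scene',(273.5,246.2),.054))
print('white2',ray2z('top',(160.1,180.9),.0425))
print('box',ray2z('top',(375.2,297.5),.155),ray2z('scene',(328,245.8),.155))
E
```

```text
cart [0.47950916 0.12808724 0.0505    ] [0.473945   0.12943505 0.076     ]
scene [0.47856202 0.12442384 0.076     ] [0.48237337 0.12833301 0.054     ]
white2 [0.74789803 0.39322365 0.0425    ]
box [ 0.45639508 -0.15687993  0.155     ] [ 0.44340049 -0.13973519  0.155     ]
```

View pics/bay.png

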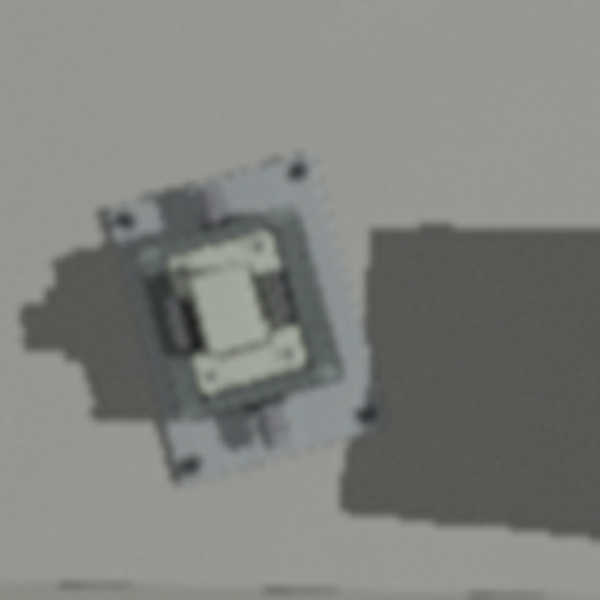

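View pics/cands.png

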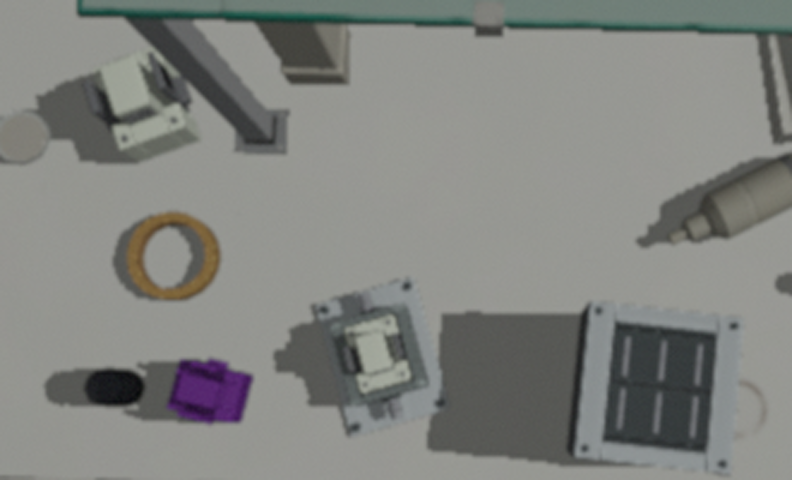

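The cartridge at (257,286) is the smaller white one. It is clipped in the grey bay, while the white one at (160,181) is clearly bigger and stands free. Next I'll take the bay and box poses from their corners.

```bash
python3 - <<'E'
from h import *
c=np.array([(107,215),(300,160),(370,415),(180,480)])/5.+[210,225]   # plate z=8mm
P=np.array([ray2z('top',u,.008) for u in c]);print(P.round(4),P.mean(0))
for i,j in((0,3),(1,2)):v=P[i]-P[j];print('x dir',np.arctan2(v[1],v[0]),np.linalg.norm(v))
for i,j in((0,1),(3,2)):v=P[i]-P[j];print('y dir',np.arctan2(-v[0],v[1]),np.linalg.norm(v))
c=np.array([(590,305),(742,318),(722,472),(573,458)])/2.4+[100,140]
P=np.array([ray2z('top',u,.155) for u in c]);print(P.round(4),P.mean(0))
for i,j in((0,3),(1,2)):v=P[i]-P[j];print('x dir',np.arctan2(v[1],v[0]),np.linalg.norm(v))
for i,j in((0,1),(3,2)):v=P[i]-P[j];print('y dir',np.arctan2(-v[0],v[1]),np.linalg.norm(v))
s=observe();R=Rt(s);print(np.arctan2(R[1,0],R[0,0]))
for X in([.42,.11,.30],[.40,.12,.3]):print((R.T@(np.array(X)-s['ee_pos'])*1000).round())
E
```

```text
[[0.5274 0.202  0.008 ]
 [0.559  0.1019 0.008 ]
 [0.4268 0.0606 0.008 ]
 [0.3911 0.1577 0.008 ]] [0.47606907 0.13054151 0.008     ]
x dir 0.31447342295465913 0.1432998024233108
x dir 0.30296888633146946 0.13843948721684216
y dir 0.30546705561443543 0.10498846883420729
y dir 0.35240729525868586 0.10346599754876476
[[ 0.5249 -0.0881  0.155 ]
 [ 0.516  -0.2353  0.155 ]
 [ 0.3691 -0.216   0.155 ]
 [ 0.3788 -0.0742  0.155 ]] [ 0.44720329 -0.15343163  0.155     ]
x dir -0.0943915749063196 0.146779961300006
x dir -0.13065877612305046 0.14816722527790085
y dir -0.06023530421238232 0.14753335601428155
y dir -0.06801457854343616 0.14212431010751597
0.2477838543964566
[ 434. -529.  -69.]
[ 417. -543.  -69.]
```

jog_arm(rows="40 -30 -80 0 100; 80 -65 -90 0 100; 130 -100 -90 0 100; 180 -140 -90 -0.03 100; 220 -175 -90 -0.067 100; 260 -210 -90 -0.067 100; 300 -243 -90 -0.067 100; 300 -243 -90 -0.067 100")

```text
time_s: 1.5
ee_pos: [0.3614, -0.1971, 0.3215]
ee_rot: [-0.0, 0.987, 0.16, 0.0]
ft_force: [-0.7, -0.9, 0.5]
finger_gap: 0.0856
```

jog_arm(rows="30 -40 0 0 100; 65 -85 10 0 100; 100 -130 20 0 100; 135 -175 20 0 100; 170 -220 20 0 100; 212 -274 20 0 100; 212 -274 20 0 100; 212 -274 20 0 100")

```text
time_s: 2.5
ee_pos: [0.4763, 0.129, 0.3013]
ee_rot: [0.0, 0.987, 0.16, -0.0]
ft_force: [-0.1, -0.0, 0.6]
finger_gap: 0.0853
```

```bash
python3 - <<'E'
from h import *
s=observe();im=capture('wrist');cv2.imwrite('pics/w1.png',im[:,:,::-1])
print(s['time_s'],s['ee_pos'],s['ee_rot'],s['ft_force'])
for o,z in(('cartridge_centre',.0505),('tab_pads',.076),('bay_rim',.054)):
    for d in pinpoint('wrist',o):
        u=np.array(d['position'])*[640,480];print(o,round(d['p'],2),u.round(1),wray2z(s,u,z).round(4))
E
```

```text
2.5 [0.47629223 0.12900069 0.30131505] [ 3.14945386e-04  9.87158864e-01  1.59741270e-01 -6.68372654e-05] [-0.07661025 -0.03816058  0.57265077]
cartridge_centre 0.79 [161.5 183.7] [0.4341 0.3066 0.0505]
cartridge_centre 0.68 [322.2 194.1] [0.4774 0.1283 0.0505]
cartridge_centre 0.17 [564.7 328.3] [ 0.4105 -0.2688  0.0505]
tab_pads 0.91 [156.1 186.7] [0.4363 0.3021 0.076 ]
tab_pads 0.87 [321.7 197. ] [0.4789 0.1294 0.076 ]
```

View pics/w1.png

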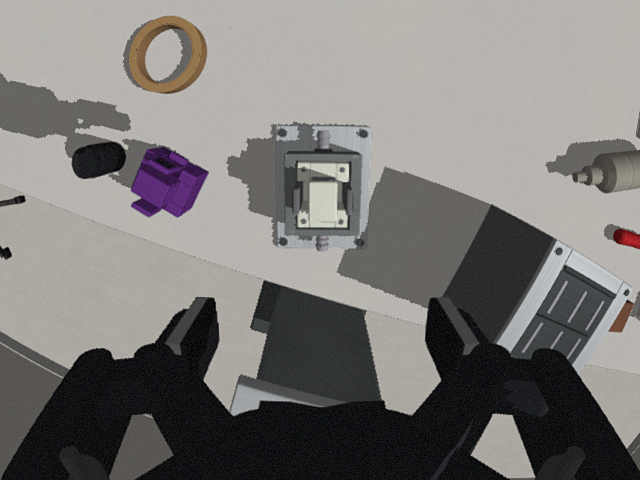

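```bash
python3 - <<'E'
from h import *
import bench
print([n for n in dir(bench) if not n.startswith('_')]); print(getattr(bench,'grasp_offset',None))
s=observe();im=cv2.imread('pics/w1.png')
yaw=.321;c=np.array([.478,.129]);ex=np.array([np.cos(yaw),np.sin(yaw)]);ey=np.array([-ex[1],ex[0]])
def box(a,b,z,col):
    q=[wproj(s,np.append(c+ex*i*a/2+ey*j*b/2,z)) for i,j in((1,1),(1,-1),(-1,-1),(-1,1))]
    cv2.polylines(im,[(np.array(q)*16).astype(np.int32)],True,col,1,cv2.LINE_AA,4)
box(.15,.112,.008,(0,0,255));box(.09,.082,.054,(0,255,0));box(.04,.028,.092,(255,0,0));box(.026,.058,.093,(255,0,255))
cv2.imwrite('pics/ov1.png',cv2.resize(im[100:270,240:400],None,fx=3.5,fy=3.5,interpolation=cv2.INTER_CUBIC))
E
```

```text
['Unreachable', 'camera_model', 'capture', 'close_job', 'grasp_offset', 'observe', 'pinpoint', 'silhouettes']
0.0187
```

View pics/ov1.png

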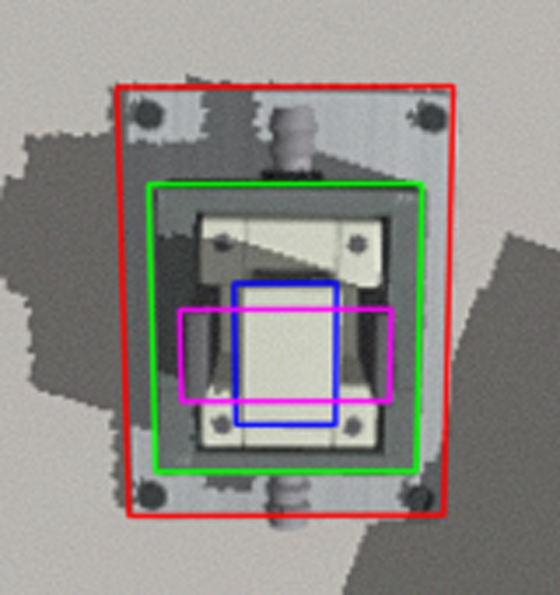

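The overlay fits to about 1 mm, with the bay at (0.478, 0.129) and yaw 0.321. I'll descend.

jog_arm(rows="1 0 40 0 100; 2 0.5 85 0 100; 2 0.5 130 0 100; 2 0.5 170 0 100; 2 0.5 200 0 100; 2 0.5 215 0 100; 2 0.5 215 0 100", squeeze=40)

```text
time_s: 3.58
ee_pos: [0.4783, 0.1277, 0.0867]
ee_rot: [0.0, 0.987, 0.158, -0.0]
ft_force: [0.0, -0.4, 0.7]
finger_gap: 0.0854
```

```bash
python3 - <<'E'
from h import *
s=observe();im=capture('wrist');cv2.imwrite('pics/w2.png',im[:,:,::-1])
print(s['time_s'],s['ee_pos'],s['ft_force'])
E
```

```text
3.575 [0.47832334 0.1277143  0.08667175] [ 0.04303673 -0.40472128  0.70681579]
```

View pics/w2.png

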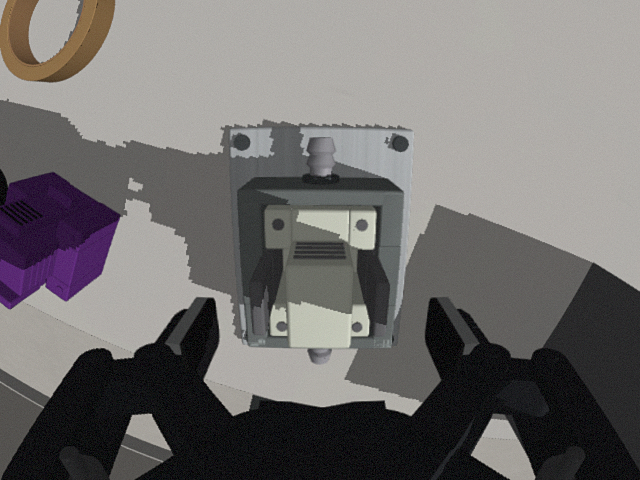

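jog_arm(rows="0 -1 13 0 100; 0 -1 26 0 100; 0 -1 26.5 0 100; 0 -1 26.5 0 0; 0 -1 26.5 0 0; 0 -1 26.5 0 0; 0 -1 26.5 0 0; 0 -1 26.5 0 0", squeeze=40)

```text
time_s: 4.62
ee_pos: [0.4795, 0.1293, 0.0628]
ee_rot: [-0.0, 0.987, 0.158, 0.002]
ft_force: [-3.2, 1.6, 13.0]
finger_gap: 0.0376
```

```bash
python3 - <<'E'
from h import *
s=observe();im=capture('wrist');cv2.imwrite('pics/w3.png',im[:,:,::-1])
print(s['time_s'],s['ee_pos'],s['ft_force'],s['finger_gap'])
E
```

```text
4.625 [0.47946452 0.12928566 0.06279294] [-3.24564635  1.56252173 12.99049836] 0.03758622229093186
```

View pics/w3.png

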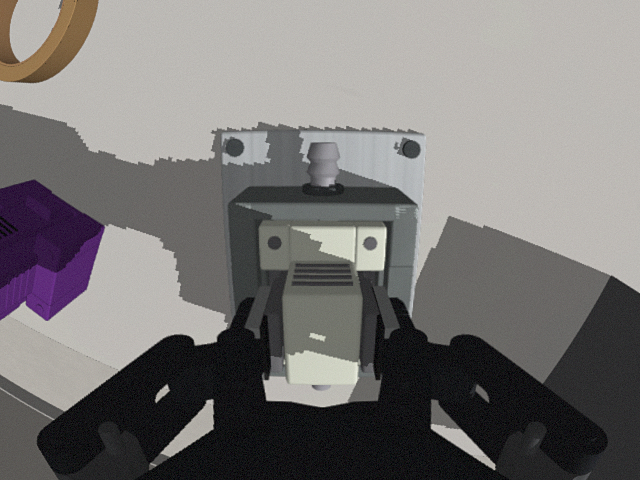

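Gap is 37.6 mm and the tabs look pinched. The 13 N upward force probably comes from the pads swinging forward as they close. I'll lift slowly and watch the force.

jog_arm(rows="0 0 0 0 0; 0 0 -3 0 0; 0 0 -6 0 0; 0 0 -6 0 0", squeeze=50)

```text
time_s: 5.18
ee_pos: [0.4795, 0.1293, 0.0688]
ee_rot: [-0.0, 0.987, 0.158, 0.002]
ft_force: [1.1, 0.1, -3.9]
finger_gap: 0.0362
```

```bash
python3 - <<'E'
from h import *
s=observe();im=capture('wrist');cv2.imwrite('pics/w4.png',im[:,:,::-1])
im=capture('top');cv2.imwrite('pics/t4.png',cv2.resize(im[200:330,190:350,::-1],None,fx=4,fy=4,interpolation=cv2.INTER_CUBIC))
print(s['time_s'],s['ee_pos'],s['ft_force'],s['finger_gap'])
E
```

```text
5.175 [0.47946967 0.12925988 0.06879072] [ 1.06855248  0.14790005 -3.92960662] 0.03621637274992514
```

View pics/w4.png

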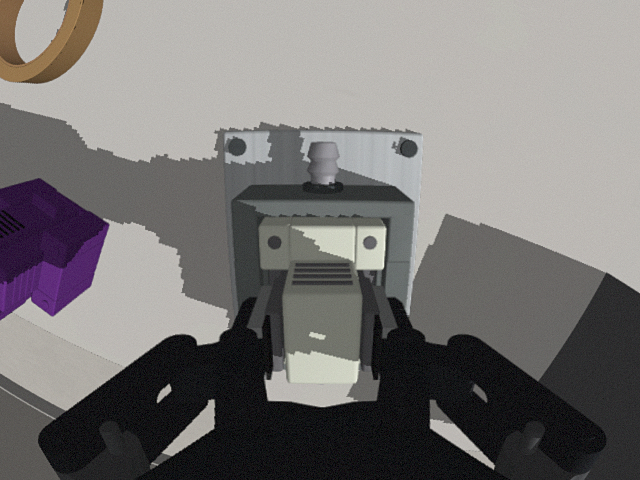

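The cartridge rose with the gripper and the force is about its weight. I'll lift it straight out.

jog_arm(rows="0 0 -12 0 0; 0 0 -28 0 0; 0 0 -50 0 0; 0 0 -80 0 0; 0 0 -120 0 0; 0 0 -160 0 0; 0 0 -185 0 0; 0 0 -185 0 0", squeeze=50)

```text
time_s: 6.28
ee_pos: [0.4794, 0.1292, 0.2559]
ee_rot: [0.0, 0.987, 0.158, 0.005]
ft_force: [0.4, 0.6, -4.2]
finger_gap: 0.0362
```

```bash
python3 - <<'E'
from h import *
s=observe();im=capture('wrist');cv2.imwrite('pics/w5.png',im[:,:,::-1])
print(s['time_s'],s['ee_pos'],s['ee_rot'],s['ft_force'],s['finger_gap'])
for d in pinpoint('wrist','box_opening'):
    u=np.array(d['position'])*[640,480];print(round(d['p'],2),u.round(1),wray2z(s,u,.155).round(4))
E
```

```text
6.275 [0.47940856 0.12923847 0.25588461] [1.04211169e-04 9.87439045e-01 1.57935428e-01 4.53023076e-03] [ 0.37805573  0.55226339 -4.20673711] 0.036182517619015905
0.86 [589.2 352.9] [ 0.4475 -0.161   0.155 ]
```

View pics/w5.png

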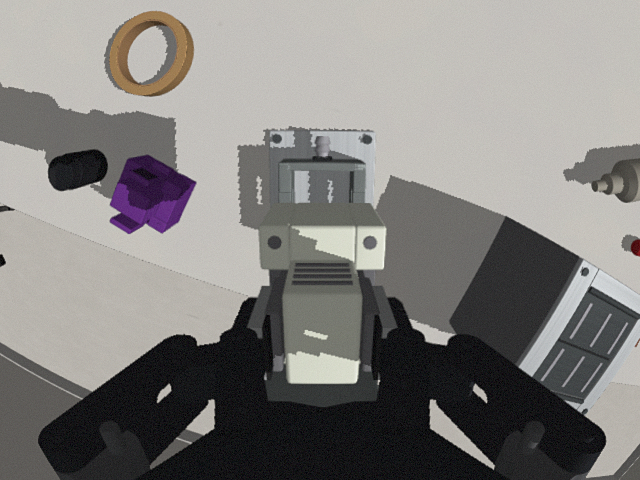

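jog_arm(rows="-20 25 -15 0 0; -45 60 -20 0.08 0; -70 95 -20 0.2 0; -100 130 -20 0.3 0; -125 165 -20 0.407 0; -146 193 -20 0.407 0; -146 193 -20 0.407 0", squeeze=50)

```text
time_s: 7.25
ee_pos: [0.3982, -0.1013, 0.2712]
ee_rot: [-0.001, 0.999, -0.047, 0.0]
ft_force: [0.1, 0.3, -4.2]
finger_gap: 0.0364
```

```bash
python3 - <<'E'
from h import *
s=observe();im=capture('wrist');cv2.imwrite('pics/w6.png',im[:,:,::-1])
print(s['time_s'],s['ee_pos'],s['ee_rot'],s['ft_force'],s['finger_gap'])
for d in pinpoint('wrist','box_opening'):
    u=np.array(d['position'])*[640,480];print(round(d['p'],2),u.round(1),wray2z(s,u,.155).round(4))
E
```

```text
7.25 [ 0.39819445 -0.10127046  0.27119869] [-7.24115600e-04  9.98906130e-01 -4.67548647e-02  4.13849027e-05] [ 0.09231293  0.26282673 -4.2319975 ] 0.0363672195768827
0.63 [391.3 157.9] [ 0.4455 -0.1551  0.155 ]
```

View pics/w6.png

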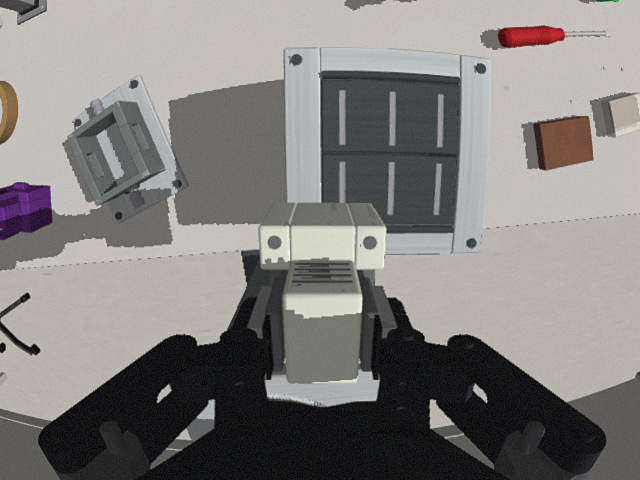

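```bash
python3 - <<'E'
from h import *
s=observe();im=cv2.imread('pics/w6.png')
cv2.imwrite('pics/w6c.png',cv2.resize(im[30:270,270:510],None,fx=2.5,fy=2.5,interpolation=cv2.INTER_CUBIC))
for n,pts in(('lid',[(285,49),(491,58),(481,254)]),('bolts',[(296,60),(481,68),(472,243)]),('open',[(321,72),(462,80),(456,233)])):
    P=np.array([wray2z(s,u,.155)[:2] for u in pts]);a=P[0]-P[1];b=P[1]-P[2]
    print(n,P.round(4).tolist(),'c',((P[0]+P[2])/2).round(4),'yaw',np.arctan2(-a[0],a[1]).round(3),np.arctan2(b[1],b[0]).round(3),np.linalg.norm(a).round(4),np.linalg.norm(b).round(4))
E
```

```text
lid [[0.5297, -0.0863], [0.5183, -0.2353], [0.3676, -0.2233]] c [ 0.4486 -0.1548] yaw -0.076 -0.079 0.1494 0.1512
bolts [[0.5208, -0.0931], [0.5103, -0.2261], [0.3776, -0.215]] c [ 0.4492 -0.1541] yaw -0.079 -0.083 0.1334 0.1332
open [[0.5105, -0.1094], [0.501, -0.21], [0.3869, -0.2013]] c [ 0.4487 -0.1553] yaw -0.094 -0.076 0.101 0.1144
```

View pics/w6c.png

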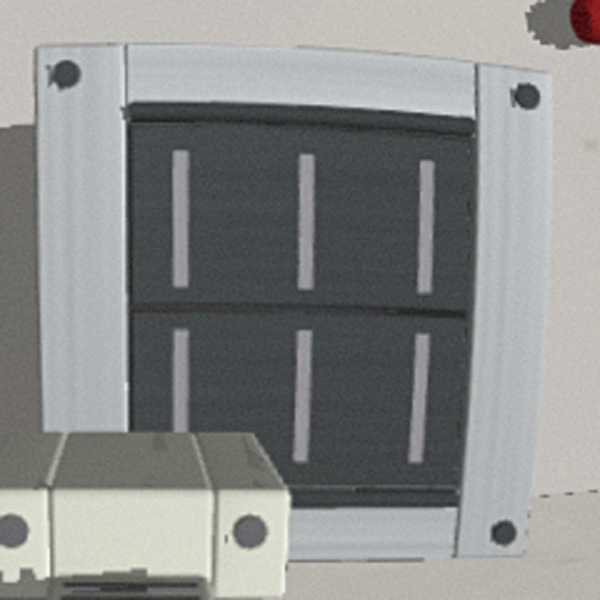

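jog_arm(rows="28 24 0 -0.015 0; 56 48 0 -0.015 0; 56 48 15 -0.015 0; 56 48 35 -0.015 0; 56 48 40 -0.015 0; 56 48 40 -0.015 0", squeeze=50)

```text
time_s: 8.1
ee_pos: [0.4506, -0.1516, 0.2314]
ee_rot: [-0.001, 0.999, -0.037, 0.0]
ft_force: [-0.8, -0.4, -3.1]
finger_gap: 0.0361
```

```bash
python3 - <<'E'
from h import *
s=observe();im=capture('wrist');cv2.imwrite('pics/w7.png',im[:,:,::-1])
print(s['time_s'],s['ee_pos'],s['ee_rot'],s['ft_force'],s['finger_gap'])
E
```

```text
8.1 [ 0.45059511 -0.15160614  0.23140104] [-1.22909283e-03  9.99300459e-01 -3.73768862e-02  2.23846686e-04] [-0.79488751 -0.44891026 -3.13521451] 0.036090245692951314
```

View pics/w7.png

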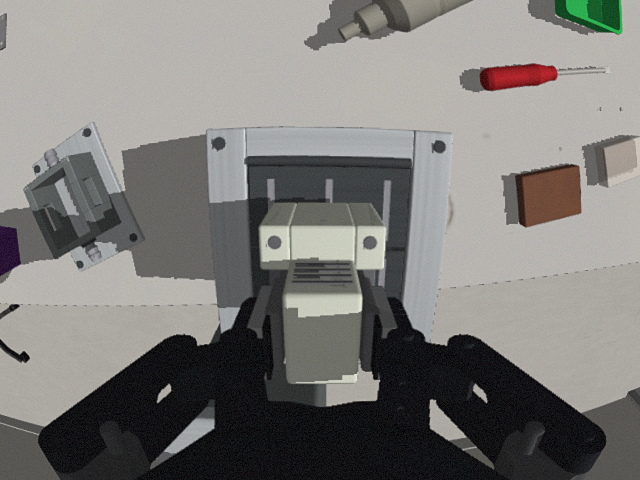

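jog_arm(rows="0 3 8 0 0; 0 3 18 0 0; 0 3 28 0 0; 0 3 38 0 0; 0 3 48 0 0; 0 3 58 0 0; 0 3 66 0 0; 0 3 72 0 0", squeeze=60)

```text
time_s: 9.15
ee_pos: [0.4505, -0.1546, 0.1592]
ee_rot: [-0.001, 0.999, -0.038, 0.0]
ft_force: [-1.1, 0.9, -1.4]
finger_gap: 0.0349
```

```bash
python3 - <<'E'
from h import *
s=observe();im=capture('wrist');cv2.imwrite('pics/w8.png',im[:,:,::-1])
print(s['time_s'],s['ee_pos'],s['ee_rot'],s['ft_force'],s['finger_gap'])
im=capture('scene');cv2.imwrite('pics/s8.png',cv2.resize(im[170:350,230:450,::-1],None,fx=3,fy=3,interpolation=cv2.INTER_CUBIC))
E
```

```text
9.15 [ 0.45050279 -0.15463666  0.1591856 ] [-1.14708194e-03  9.99294992e-01 -3.75238815e-02  4.01312086e-04] [-1.05368138  0.86275939 -1.37146238] 0.034874267750550386
```

View pics/w8.png

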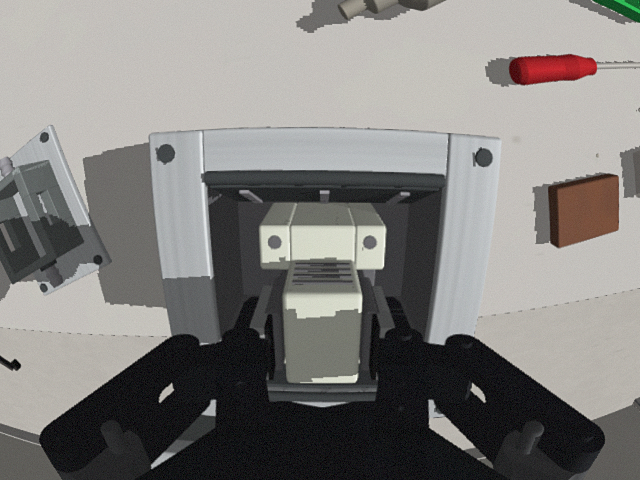

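View pics/s8.png

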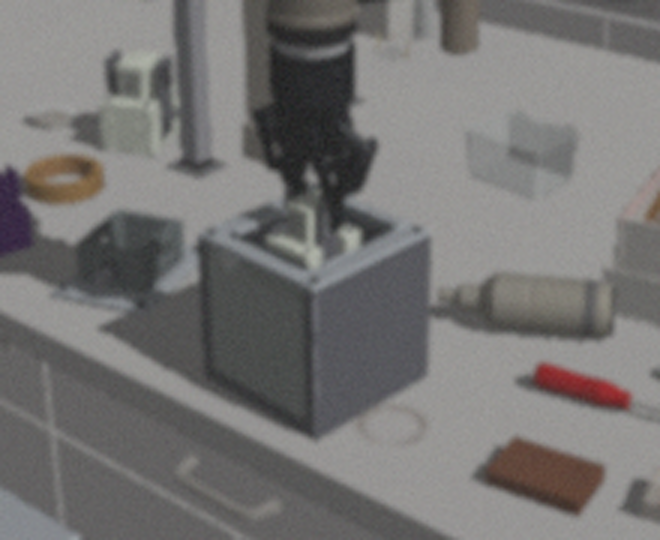

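The cartridge is through the flaps with its underside about 51 mm below the lid, and it is centred. I'll release and then rise.

jog_arm(rows="0 0 0 0 100; 0 0 0 0 100; 0 0 0 0 100; 0 0 0 0 100; 0 0 0 0 100; 0 0 -20 0 100; 0 0 -50 0 100; 0 0 -80 0 100")

```text
time_s: 10.25
ee_pos: [0.4501, -0.1547, 0.2398]
ee_rot: [-0.001, 0.999, -0.037, -0.0]
ft_force: [-0.3, -0.1, -0.8]
finger_gap: 0.0857
```

```bash
python3 - <<'E'
from h import *
s=observe();im=capture('wrist');cv2.imwrite('pics/w9.png',im[:,:,::-1])
print(s['time_s'],s['ee_pos'],s['ft_force'],s['finger_gap'])
im=capture('scene');cv2.imwrite('pics/s9.png',cv2.resize(im[170:350,230:450,::-1],None,fx=3,fy=3,interpolation=cv2.INTER_CUBIC))
E
```

```text
10.25 [ 0.45009165 -0.1546631   0.23983484] [-0.33069487 -0.08738194 -0.84199216] 0.08567302823024334
```

View pics/w9.png

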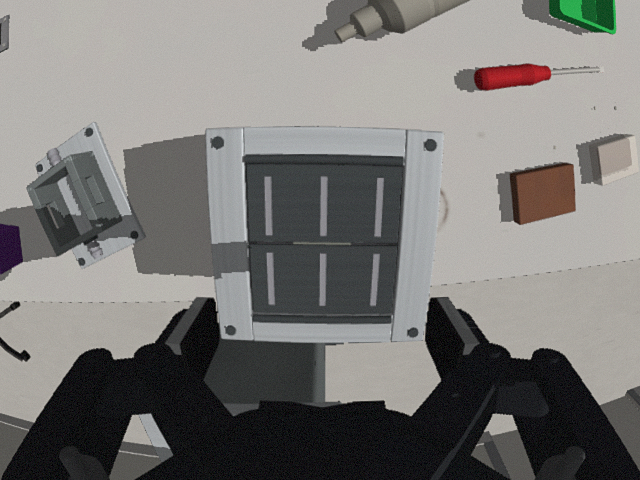

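View pics/s9.png

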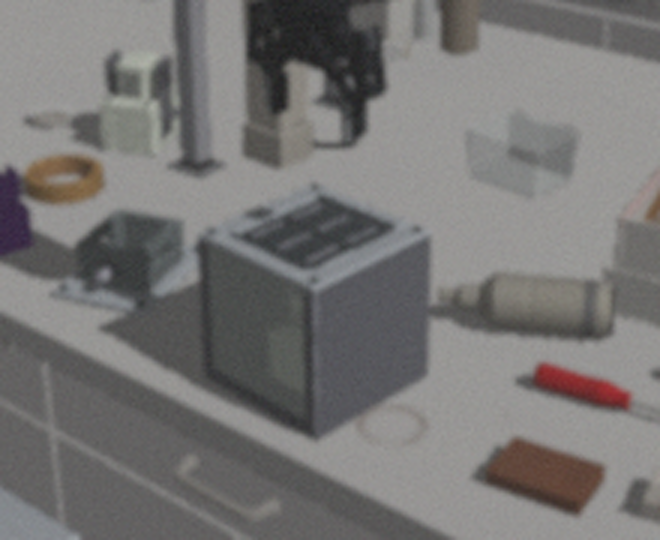

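jog_arm(rows="0 0 -20 0 100; 0 0 -40 0 100; 0 0 -40 0 100; 0 0 -40 0 100")

```text
time_s: 10.85
ee_pos: [0.451, -0.1552, 0.2808]
ee_rot: [-0.0, 0.999, -0.038, 0.002]
ft_force: [0.5, -0.5, -0.6]
finger_gap: 0.085
```

```bash
python3 - <<'E'
from h import *
s=observe();im=capture('wrist');cv2.imwrite('pics/w10.png',cv2.resize(im[110:330,190:450,::-1],None,fx=2.6,fy=2.6,interpolation=cv2.INTER_CUBIC))
print(s['time_s'],s['ee_pos'],s['ft_force'],s['finger_gap'])
im=capture('scene');cv2.imwrite('pics/s10.png',cv2.resize(im[220:320,285:385,::-1],None,fx=6,fy=6,interpolation=cv2.INTER_CUBIC))
E
```

```text
10.85 [ 0.45096542 -0.1552357   0.28078293] [ 0.51475927 -0.50232997 -0.58236362] 0.08503488653495063
```

View pics/w10.png

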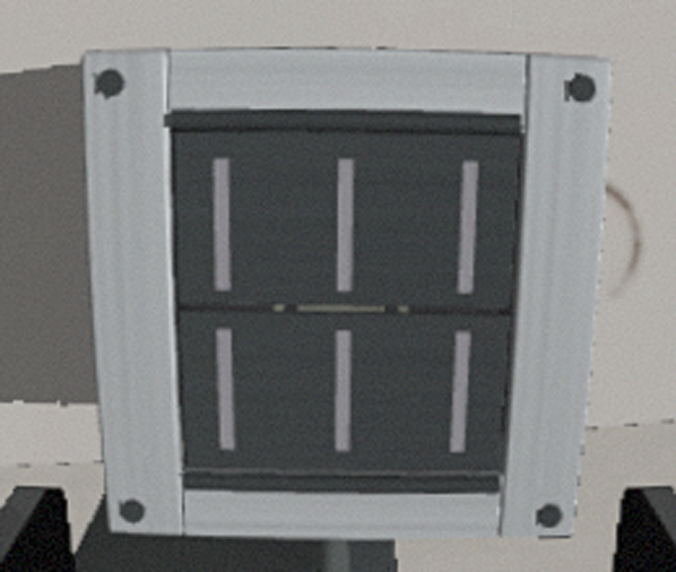

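View pics/s10.png

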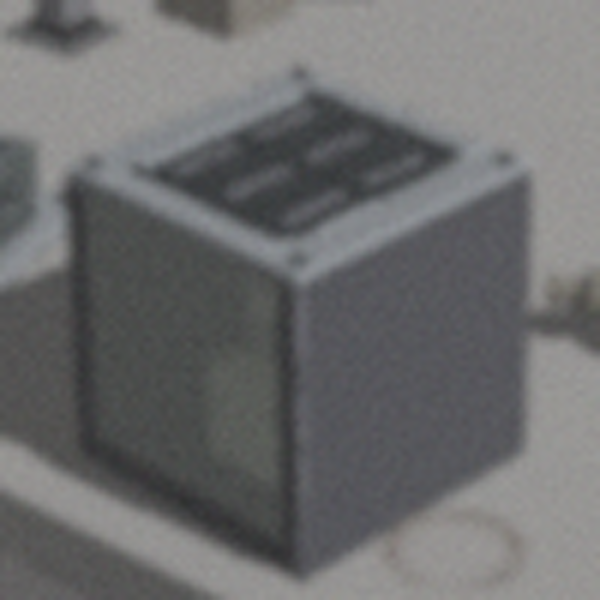

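The flaps are level and shut, with the cartridge's neck visible through the 2 mm seam. It stands low inside, behind the clear front, and the gripper is clear of everything. I'll hand the job in.

```bash
python3 -c "
from bench import *
print(close_job())"
```

```text
the job is handed in; nothing more can be done
None
```

The spent cartridge is in the return box with both flaps shut, and I handed the job in at about 11 s. I used the smaller white cartridge, the one clipped in the bay. I pinched both tabs and lifted it straight out, then pushed it about 51 mm down through the flaps and let it drop.

**Last checks:**
- **Cartridge:** the scene picture shows it standing low behind the clear front. The wrist picture shows its neck through the seam between the flaps.
- **Flaps:** both looked flat and shut in both pictures. I judged this by eye, not by a reading.
- **Gripper:** it was open, about 12 cm above the lid, with no meaningful force on it.
- **Bystanders:** the arm went nowhere near them. The rusty block and screwdriver look unmoved in the last wrist picture. The die was out of view by then, so its last sighting is from the lift.

**Readings that disagreed:**
- **Pinch gap:** it read 36–38 mm, where 42 mm was expected for a full pinch.
- **Upward force:** about 13 N showed briefly as the fingers closed. It was gone once the lift began.

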